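# Load the orbital shaker: each culture flask into the clamp of its size

## Robot

A 6-joint arm with a two-finger parallel gripper is mounted at the origin on the work surface; the furniture and walls round the work are solid. World frame = base frame: x ahead of the robot, y to its left, z up, the work surface at z = 0. Lengths are in m, angles in rad, forces in N, time in s.
With the tool pointing down it reaches from about 0.375 to 0.975 m from the base axis. Payload 3.8 kg.
Tool frame: the origin (TCP) lies between the finger pads; the fingertips stand 19 mm ahead of it and the grasp point (between the pads) is the TCP (bot.tip_extent is the distance from the TCP to the fingertips, in m); z points along the fingers, y is the line along which they close (so a half turn about z gives the same grasp; the last joint's range is limited). The gripper opens to 88 mm and grips with 3 to 60 N. Pads are 18 mm wide; open, the fingers measure 123 mm over their backs; the gripper's body (75 mm by 187 mm) begins 45 mm behind the grasp point.
Start: joints at [1.292, 0.264, 1.604, -0, 1.274, -0.037], TCP at [0.162, 0.655, 0.258] pointing down, gripper open.
Joint ranges: [-2.63, 2.63], [-0.94, 2.18], [0.31, 2.57], [-1.31, 4.45], [0, 2.66], [-2.55, 2.55]. Speed limits (rad/s): [2.57, 2.57, 3.14, 3.14, 3.14, 3.14].

## Interface

Orientations are given as a unit quaternion [w, x, y, z].
In Python, from bench import bot gives the robot as it stands.
- The arm moves only by the tool send_rows, never from a script. Its argument "plan" is a list of rows, each a list of 2 entries, a list of its own where there are three numbers: the shift along the tool's x, y, z in m, then the turn, a rotation vector about the tool's x, y, z in degrees. A call has 1 to 8 rows; each row shifts and turns the commanded pose from where the row before left it, along the tool's axes as they then stand; what a row does not reach is not made up. A row lasts 1/8 s, in which the tool goes at most 62.5 mm and 10.7 degrees, less where a joint would pass 70% of its speed; a pose out of reach is approached as far as the arm can. A call is refused whole if a number of a shift passes 0.0625 or a number of a turn 10.7, either way. A call with a gripper value outside its range is refused whole. "fingers" is the closure, from 0 (fully open) to 1 (shut), set as the call begins (left out, the last holds). The fingers move at their own pace and stop on an object; the grip force is fixed at half the most. Time passes only in rows, so rows that do not move let the fingers close. It gives the time, the measured TCP pose, the force, the opening and the grip force at its end, in the units of the state.
- bot.observe(): the state, without advancing time (a new reading comes with each control period).
- bot.snapshot(name): name is "scene" or "top"; returns a dict with "pixels" (480x640x3 uint8, red, green, blue), "vfov" (degrees; the focal length in pixels is half the picture's height over the tangent of half this angle, whatever the lens; pixels are square), "cx", "cy" (the principal point, pixels), "position" and "attitude" of the camera in the world. Camera axes: x right, y down, z forward; pixel columns grow to the right and rows downward; lengths in m; the calibration is good to about 2 mm. A picture is of the moment at which its call begins. There is no depth.
- bot.job_done(): hands the job in; it is judged then, once.
Trained networks look in the newest picture that a camera, given by its name, has taken for a name from the list of things; names that differ only in an ending like _2 or _b are one class to them, and where a whole thing is asked for, a point or a joint stands for the part that bears it (a point fixed in the world has none). Each returns a list of dicts, best first, with "score" (0 to 1); they miss things now and then, are a little off and sometimes report something else, mostly with a low value. They report only what shows in the picture. A call takes as long as a camera call. They do not tell look-alikes from the thing itself.
- bot.cut_out(camera, name): "region" (480x640 bool, what is visible of it) and "uv" ([column, row] in pixels, amid what is visible of it).
- bot.mark_of(camera, name): "uv" ([column, row] in pixels: a listed point, or the origin of a listed thing).
The state is a dict: "t": time; "q": joint angles; "qvel": joint speeds; "tau": joint torques, N m; "tcp_pos": TCP position; "eef_rot": TCP orientation; "wrist_force": force on the tool from outside, world axes, zero at the start; "wrist_torque": the same for the moment, N m; "finger_gap": finger opening in m; "grip_force": force on a finger pad.
Only numpy, scipy, OpenCV 4.12 (cv2) and the standard library are available. Lean on these libraries where they do the work, as an engineer would, in place of code of your own. Each camera call takes 0.05 s, during which the arm holds its last target. There are 200 camera calls.

## Task

Load the orbital shaker: take the four capped flasks standing on the bench and seat each one in the platform clamp made for its size - the large flask in the large clamp, the small one in the small clamp, the two medium ones in the two medium clamps - right down on the clamp's base and upright, then let go. Do not tip a flask over or drop it in, and leave the dropper bottle and the glass vial that stand among the flasks where they are.

Things in the scene. Friction and masses are not known exactly. Their poses are not given: they have to be found in the camera images.
- flask_large: Large conical clear glass flask, upright and loose on the worktop, with a cylindrical aluminium cap fixed on its neck. Base diameter 82 mm, 136 mm tall over the cap; the cap is 39 mm in diameter and makes up the top 36 mm: grip it there from above, at any yaw. About 130 g. Origin: centre of the underside; z up.
- flask_medium_1: Medium (one of two alike) conical clear glass flask, upright and loose on the worktop, with a cylindrical aluminium cap fixed on its neck. Base diameter 67 mm, 112 mm tall over the cap; the cap is 33 mm in diameter and makes up the top 34 mm: grip it there from above, at any yaw. About 85 g. Origin: centre of the underside; z up.
- flask_medium_2: Medium (the other of two alike) conical clear glass flask, upright and loose on the worktop, with a cylindrical aluminium cap fixed on its neck. Base diameter 67 mm, 112 mm tall over the cap; the cap is 33 mm in diameter and makes up the top 34 mm: grip it there from above, at any yaw. About 85 g. Origin: centre of the underside; z up.
- flask_small: Small conical clear glass flask, upright and loose on the worktop, with a cylindrical aluminium cap fixed on its neck. Base diameter 51 mm, 88 mm tall over the cap; the cap is 28 mm in diameter and makes up the top 30 mm: grip it there from above, at any yaw. About 50 g. Origin: centre of the underside; z up.
- clamp_large: Large flask clamp, fixed on the shaker's 236 mm square platform: steel cup of six leaves, open above, 94 mm inside, for the flask of 82 mm base. Origin: centre of its underside, 78 mm above the worktop; z up. Its disc is 3 mm thick (seat of the flask); the leaves end 34 mm above the origin, flaring to 106 mm. The four clamps form a square, pitch 106 mm, in any order.
- clamp_medium_1: Medium (one of two alike) flask clamp, fixed on the shaker's 236 mm square platform: steel cup of six leaves, open above, 79 mm inside, for the flask of 67 mm base. Origin: centre of its underside, 78 mm above the worktop; z up. Its disc is 3 mm thick (seat of the flask); the leaves end 34 mm above the origin, flaring to 91 mm. The four clamps form a square, pitch 106 mm, in any order.
- clamp_medium_2: Medium (other of two alike) flask clamp, fixed on the shaker's 236 mm square platform: steel cup of six leaves, open above, 79 mm inside, for the flask of 67 mm base. Origin: centre of its underside, 78 mm above the worktop; z up. Its disc is 3 mm thick (seat of the flask); the leaves end 34 mm above the origin, flaring to 91 mm. The four clamps form a square, pitch 106 mm, in any order.
- clamp_small: Small flask clamp, fixed on the shaker's 236 mm square platform: steel cup of six leaves, open above, 63 mm inside, for the flask of 51 mm base. Origin: centre of its underside, 78 mm above the worktop; z up. Its disc is 3 mm thick (seat of the flask); the leaves end 34 mm above the origin, flaring to 75 mm. The four clamps form a square, pitch 106 mm, in any order.
- dropper_bottle: Bystander, not to be shifted: white plastic dropper bottle with a green screw cap, 48 mm in diameter, 98 mm tall, standing loose among the flasks. Origin: centre of the underside.
- vial: Bystander, not to be shifted: small clear glass vial with a white cap, 23 mm in diameter, 52 mm tall, standing loose among the flasks. Origin: centre of the underside.
There are look-alikes about, which are no part of the job. What is shaped like the flask_medium_2 but yellow is not meant.

How it is judged:
At the end, for the whole second after the job is handed in: Every flask stands in a clamp of its own size (the two medium flasks in different medium clamps): its axis within 10 mm of the clamp's, its underside no more than 8 mm above the underside of the clamp's disc (3 mm when seated), tilted less than 0.12 rad (7 degrees), released and at rest (horizontal distance between flask_large and clamp_large below 0.01 m and z of flask_large in the frame of clamp_large between -0.002 and 0.008 m and horizontal distance between flask_small and clamp_small below 0.01 m and z of flask_small in the frame of clamp_small between -0.002 and 0.008 m and ((horizontal distance between flask_medium_1 and clamp_medium_1 below 0.01 m and z of flask_medium_1 in the frame of clamp_medium_1 between -0.002 and 0.008 m and horizontal distance between flask_medium_2 and clamp_medium_2 below 0.01 m and z of flask_medium_2 in the frame of clamp_medium_2 between -0.002 and 0.008 m) or (horizontal distance between flask_medium_1 and clamp_medium_2 below 0.01 m and z of flask_medium_1 in the frame of clamp_medium_2 between -0.002 and 0.008 m and horizontal distance between flask_medium_2 and clamp_medium_1 below 0.01 m and z of flask_medium_2 in the frame of clamp_medium_1 between -0.002 and 0.008 m)) and angle between each of flask_large, flask_medium_1, flask_medium_2, flask_small's own z axis and vertical below 0.12 rad and linear speed of each of flask_large, flask_medium_1, flask_medium_2, flask_small below 0.02 m/s and angular speed of each of flask_large, flask_medium_1, flask_medium_2, flask_small below 0.3 rad/s and contact force between the fingers and flask_large below 0.05 N and contact force between the fingers and flask_medium_1 below 0.05 N and contact force between the fingers and flask_medium_2 below 0.05 N and contact force between the fingers and flask_small below 0.05 N); the robot touches nothing.
It fails at once if a flask is tipped over (more than 0.6 rad, 35 degrees) (angle between any of flask_large, flask_medium_1, flask_medium_2, flask_small's own z axis and vertical above 0.6 rad).
It fails at once if a flask falls or is dropped (it moves faster than 0.8 m/s while no finger touches it) ((linear speed of flask_large above 0.8 m/s and contact force between the fingers and flask_large below 0.05 N) or (linear speed of flask_medium_1 above 0.8 m/s and contact force between the fingers and flask_medium_1 below 0.05 N) or (linear speed of flask_medium_2 above 0.8 m/s and contact force between the fingers and flask_medium_2 below 0.05 N) or (linear speed of flask_small above 0.8 m/s and contact force between the fingers and flask_small below 0.05 N)).
It fails at once if the dropper bottle or the vial is shifted by more than 25 mm or knocked over (distance of any of dropper_bottle, vial from where it was at the start of the episode above 0.025 m or angle between any of dropper_bottle, vial's own z axis and vertical above 0.6 rad).
It also fails if it takes over 109 s, if anything falls off the work surface, if the arm or the gripper's body presses on something with over 40 N, if the wrist force passes 120 N, or if a joint passes its speed limit or range.

## Working session

There is one attempt and no reset: what is moved stays moved. The work goes in short steps, Python scripts to look and compute and a tool call to move; the robot and the scene stay as the last step left them, time stands still between calls to the robot, and variables do not carry over. Pictures are saved under pics/ and viewed, at most 14 in all, crops included, and the job is handed in when it is done.

Besides the shell and the picture viewer there is one more tool, called after "Call:" as name([rows], argument=value, ...), one row to a line, values as JSON. send_rows: Moves the arm, as the interface text tells. Its arguments: {"type":"object","properties":{"plan":{"type":"array"},"fingers":{"type":"number"}},"required":["plan"]}

```bash
mkdir -p pics; ls
python3 - <<'E'
from bench import bot
import cv2,numpy as np
o=bot.observe(); print({k:np.round(v,3) for k,v in o.items()})
for c in("scene","top"):
    s=bot.snapshot(c); cv2.imwrite(f"pics/{c}0.png",s["pixels"][...,::-1])
    print(c,s["vfov"],s["cx"],s["cy"],s["position"],s["attitude"])
    for n in("flask_large","flask_medium_1","flask_small","clamp_large","clamp_medium_1","clamp_small","dropper_bottle","vial"):
        print(n,[(np.round(d["uv"]).tolist(),round(d["score"],2)) for d in bot.mark_of(c,n)],[(np.round(d["uv"]).tolist(),int(d["region"].sum()),round(d["score"],2)) for d in bot.cut_out(c,n)])
E
```

```text
pics
{'t': np.float64(0.0), 'q': array([ 1.292,  0.265,  1.605, -0.   ,  1.274, -0.037]), 'qvel': array([ 0.   ,  0.001,  0.001, -0.001, -0.   , -0.001]), 'tau': array([ 0.0000e+00, -5.0208e+01, -3.5689e+01,  7.3000e-02,  2.9000e-02,
       -0.0000e+00]), 'tcp_pos': array([0.161, 0.655, 0.256]), 'eef_rot': array([-0.   ,  0.121,  0.993, -0.001]), 'wrist_force': array([ 0.415, -0.124,  0.148]), 'wrist_torque': array([ 0.007,  0.04 , -0.021]), 'grip_force': np.float64(0.0), 'finger_gap': np.float64(0.088)}
scene 42.108346268143976 322.1249567558849 242.57950569017663 [ 1.13912955 -1.06931182  0.70282711] [-0.49929476  0.80340888  0.27614243 -0.17024766]
flask_large [([320.0, 296.0], 0.93)] [([319.0, 270.0], 1322, 0.6)]
flask_medium_1 [([400.0, 296.0], 0.9), ([263.0, 332.0], 0.82), ([300.0, 375.0], 0.65)] [([400.0, 278.0], 1065, 0.87), ([300.0, 360.0], 1720, 0.72), ([264.0, 317.0], 1398, 0.67)]
flask_small [([378.0, 316.0], 0.75), ([263.0, 332.0], 0.57)] [([382.0, 302.0], 720, 0.86)]
clamp_large [([433.0, 239.0], 0.83)] [([434.0, 234.0], 894, 0.85)]
clamp_medium_1 [([454.0, 228.0], 0.66
[... 553 characters left out ...]
dium_1 [([444.0, 158.0], 0.81), ([406.0, 321.0], 0.77), ([296.0, 161.0], 0.68), ([416.0, 217.0], 0.57)] [([295.0, 160.0], 593, 0.87), ([408.0, 324.0], 627, 0.83), ([444.0, 155.0], 713, 0.77), ([419.0, 212.0], 619, 0.67)]
flask_small [([342.0, 155.0], 0.85)] [([339.0, 152.0], 349, 0.96), ([192.0, 148.0], 1247, 0.58)]
clamp_large [] [([236.0, 152.0], 1654, 0.64)]
clamp_medium_1 [([340.0, 158.0], 0.7), ([184.0, 193.0], 0.64), ([415.0, 214.0], 0.63), ([193.0, 149.0], 0.59)] [([183.0, 194.0], 1274, 0.55)]
clamp_small [([228.0, 200.0], 0.61)] [([225.0, 198.0], 893, 0.84)]
dropper_bottle [([381.0, 182.0], 0.66)] [([382.0, 180.0], 420, 0.67)]
vial [([400.0, 158.0], 0.58)] [([404.0, 155.0], 97, 0.4)]
```

View pics/scene0.png

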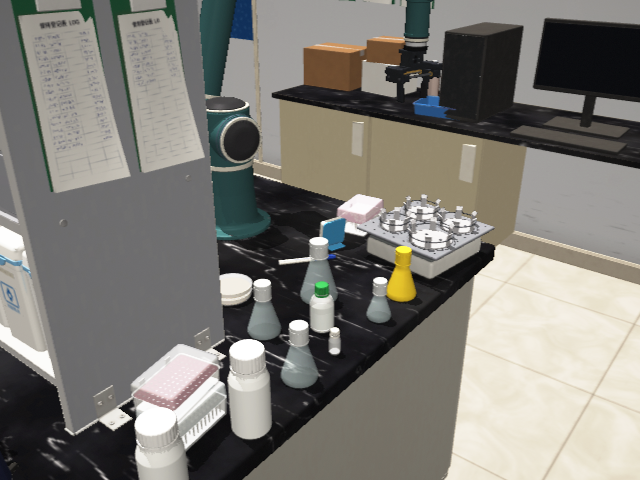

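View pics/top0.png

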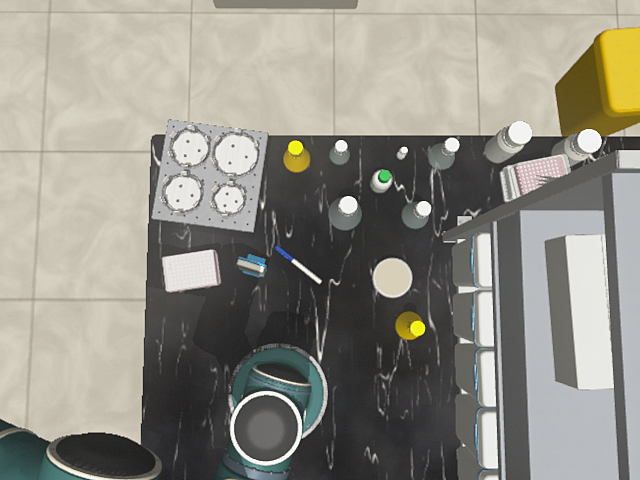

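Run:
```python
import cv2
a=cv2.imread("pics/top0.png")[130:350,160:480]
cv2.imwrite("pics/c1.png",cv2.resize(a,None,fx=2.5,fy=2.5,interpolation=2))
```

```text
(no output)
```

View pics/c1.png

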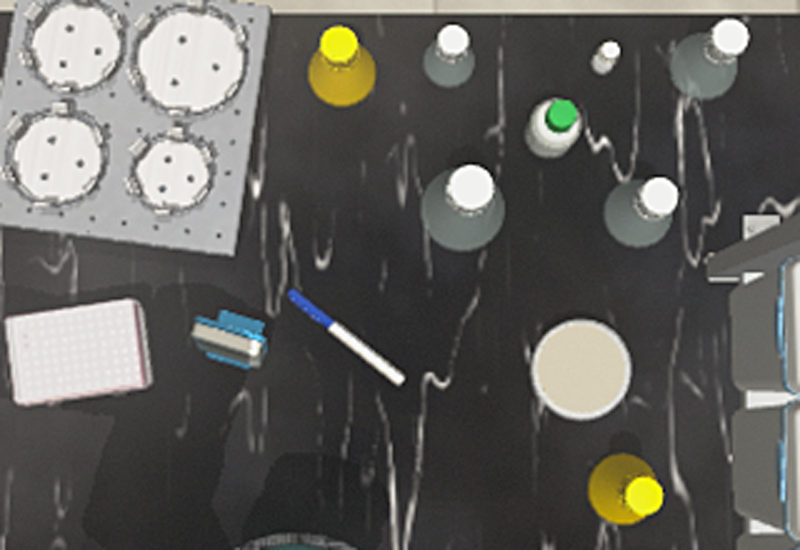

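The scene shows these candidates in the top view:
- Clear flasks: large (346,210), small (340,152), mediums (444,155) and (417,213).
- Yellow look-alikes, not wanted: (296,157) and (410,325).
- Clamps: large (236,153), small (229,199), mediums (190,147) and (183,193).

The vial is at (402,153) and the dropper at (382,181). The crop confirms that the four clear flasks have white-looking caps.

```bash
cat > h.py <<'E'
import numpy as np,cv2
from bench import bot
from scipy.spatial.transform import Rotation as R
def ray(s,uv):
    f=240/np.tan(np.radians(s["vfov"]/2)); q=np.array(s["attitude"])
    return R.from_quat(q[[1,2,3,0]]).apply([(uv[0]-s["cx"])/f,(uv[1]-s["cy"])/f,1.])
def atz(s,uv,z):
    d=ray(s,uv); p=np.array(s["position"]); return (p+d*(z-p[2])/d[2])
def proj(s,P):
    f=240/np.tan(np.radians(s["vfov"]/2)); q=np.array(s["attitude"])
    c=R.from_quat(q[[1,2,3,0]]).inv().apply(np.array(P)-s["position"]); return np.array([s["cx"]+f*c[0]/c[2],s["cy"]+f*c[1]/c[2]])
def blob(im,uv,r=12,th=190):
    u,v=map(int,uv); m=np.zeros((480,640),np.uint8); m[v-r:v+r,u-r:u+r]=(im[v-r:v+r,u-r:u+r].min(2)>th)
    n,l,st,c=cv2.connectedComponentsWithStats(m); k=1+np.argmin(np.hypot(*(c[1:]-uv).T)); return c[k],st[k]
E
python3 - <<'E'
from h import *
s=bot.snapshot("top"); c=bot.snapshot("scene"); im=s["pixels"]
T=dict(L=((348,205),.136,(318,242),.136),S=((341,146),.088,(379,282),.088),A=((452,145),.112,(299,326),.112),B=(((423.6),208.8),.112,(262,284),.112))
for k,(uv,z,uv2,_) in T.items():
    b,st=blob(im,uv); P=atz(s,b,z); print(k,b.round(1),st[2:5],P.round(4),"scene pred captop",proj(c,P).round(1),"base",proj(c,[*P[:2],0]).round(1), "top base",proj(s,[*P[:2],0]).round(1))
for k,uv in dict(L=(236,153),S=(229,199),M1=(190,147),M2=(183,194)).items():
    b,st=blob(im,uv,24,200); P=atz(s,b,.081); print(k,b.round(1),st[2:5],P.round(4),"scene",proj(c,P).round(1))
for n,uv in dict(drop=(384,175.2),vial=(403.6,150)).items(): print(n,atz(s,uv,.098 if n=="drop" else .052).round(3))
for n,uv in dict(y1=(296,148),plat1=(168,120),plat2=(268,131),plat3=(254,232),plat4=(152,217)).items(): print(n,atz(s,uv,.078).round(3))
import cv2
a=c["pixels"][180:400,230:500,::-1]; cv2.imwrite("pics/c2.png",cv2.resize(a,None,fx=2.7,fy=2.7,interpolation=2))
E
```

```text
L [347.9 204.4] [ 18  18 241] [ 0.4265 -0.158   0.136 ] scene pred captop [319.9 240.2] base [319.9 296.6] top base [344.2 213.9]
S [340.9 145.4] [ 12  12 106] [ 0.5718 -0.1461  0.088 ] scene pred captop [381.2 279.7] base [379.3 317.1] top base [339.  155.5]
A [451.8 144.2] [ 14  14 155] [ 0.5681 -0.3947  0.112 ] scene pred captop [299.6 324.2] base [300.5 377.3] top base [439.9 157.1]
B [423.6 207.9] [ 14  15 164] [ 0.4228 -0.3279  0.112 ] scene pred captop [263.1 282.1] base [265.3 331.4] top base [414.  215.4]
L [235.7 153.9] [  41   39 1188] [0.5536 0.0959 0.081 ] scene [432.3 238.4]
S [228.7 198.8] [ 28  26 517] [0.4486 0.1104 0.081 ] scene [396.4 224.5]
M1 [190.1 147.7] [ 35  33 806] [0.568  0.2014 0.081 ] scene [459.2 224.9]
M2 [182.6 192.7] [ 34  33 821] [0.4626 0.2158 0.081 ] scene [423.5 212.1]
drop [ 0.5   -0.243  0.098]
vial [ 0.571 -0.296  0.052]
y1 [ 0.568 -0.043  0.078]
plat1 [0.635 0.255 0.078]
plat2 [0.609 0.022 0.078]
plat3 [0.373 0.052 0.078]
plat4 [0.407 0.285 0.078]
```

View pics/c2.png

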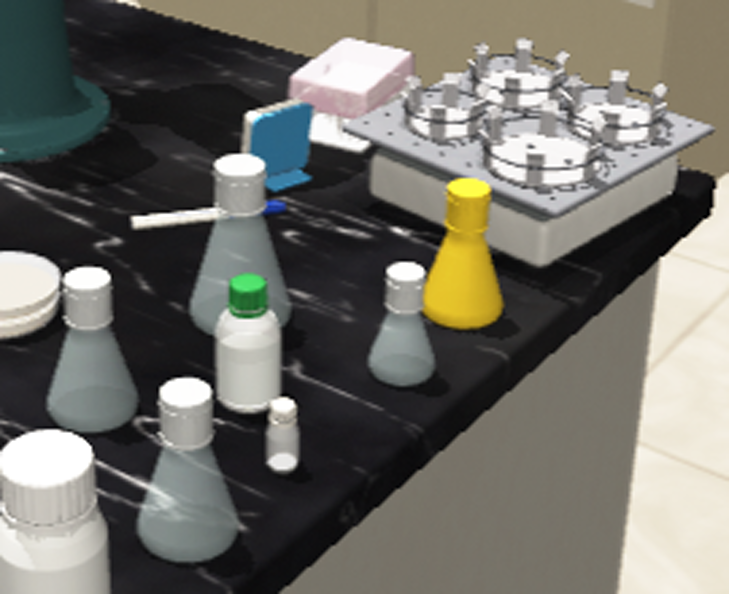

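The crop confirms four clear flasks with silver-white caps, and the yellow one at crop (465,250) is excluded. Predicted positions agree with the scene view to about 2 mm, and the clamp pitches come out at 106 mm. Next I check clearance to the panel and the tall bottles.

Run:
```python
from h import *
s=bot.snapshot("top"); c=bot.snapshot("scene")
for n,uv in dict(panelNear=(215,348),panelFar=(70,425),bottleFront=(251,435)).items(): print(n,atz(c,uv,0).round(3))
def tri(a,b):
    A=[];y=[]
    for S,uv in((s,a),(c,b)):
        d=ray(S,uv);d/=np.linalg.norm(d);M=np.eye(3)-np.outer(d,d);A.append(M);y.append(M@S["position"])
    return np.linalg.lstsq(np.vstack(A),np.hstack(y),rcond=None)[0].round(3)
print("bottle cap",tri((519,132),(248,350)),"bracket",atz(s,(462,222),0))
for z in(.3,.5,.7): print(z,atz(s,(445,238),z).round(3))
```

```text
panelNear [ 0.385 -0.427  0.   ]
panelFar [ 0.355 -0.713  0.   ]
bottleFront [ 0.598 -0.552  0.   ]
bottle cap [ 0.585 -0.534  0.147] bracket [ 0.4068034  -0.44461355  0.        ]
0.3 [ 0.335 -0.326  0.3  ]
0.5 [ 0.314 -0.276  0.5  ]
0.7 [ 0.293 -0.225  0.7  ]
```

Call:
send_rows([
  [[0,0,-0.01],[0,0,9.5]],
  [[0,0,-0.01],[0,0,9.5]],
  [[0,0,-0.01],[0,0,9.5]],
  [[0,0,-0.01],[0,0,9.5]],
  [[0,0,-0.01],[0,0,9.5]],
  [[0,0,0],[0,0,9.5]],
  [[0,0,0],[0,0,9.5]],
  [[0,0,0],[0,0,9.6]],
], fingers=0)

```text
t: 2.9
tcp_pos: [0.1616, 0.6554, 0.3078]
eef_rot: [-0.0, 0.709, 0.705, 0.0]
wrist_force: [0.0, 0.1, 0.2]
finger_gap: 0.0881
grip_force: 0.0
```

Call:
send_rows([
  [[-0.05,0.0256,0],[0,0,0]],
  [[-0.05,0.0256,0],[0,0,0]],
  [[-0.05,0.0256,0],[0,0,0]],
  [[-0.05,0.0256,0],[0,0,0]],
  [[-0.05,0.0256,0],[0,0,0]],
  [[-0.05,0.0256,0],[0,0,0]],
  [[-0.05,0.0256,0],[0,0,0]],
  [[-0.05,0.0256,0],[0,0,0]],
])

```text
t: 3.9
tcp_pos: [0.3672, 0.2539, 0.3081]
eef_rot: [0.0, 0.707, 0.708, 0.001]
wrist_force: [0.7, -1.1, 0.6]
finger_gap: 0.0882
grip_force: 0.0
```

Call:
send_rows([
  [[-0.05,0.0256,0],[0,0,0]],
  [[-0.05,0.0256,0],[0,0,0]],
  [[-0.05,0.0256,0],[0,0,0]],
  [[-0.05,0.0256,0],[0,0,0]],
  [[-0.05,0.0256,0],[0,0,0]],
  [[-0.05,0.0256,0],[0,0,0]],
  [[-0.05,0.0256,0],[0,0,0]],
  [[-0.05,0.0256,0],[0,0,0]],
])

```text
t: 4.9
tcp_pos: [0.5725, -0.1461, 0.3079]
eef_rot: [0.0, 0.707, 0.707, 0.0]
wrist_force: [0.8, -0.3, -0.1]
finger_gap: 0.088
grip_force: 0.0
```

Call:
send_rows([
  [[0,0,0.03],[0,0,0]],
  [[0,0,0.03],[0,0,0]],
  [[0,0,0.03],[0,0,0]],
  [[0,0,0.03],[0,0,0]],
  [[0,0,0],[0,0,0]],
])

```text
t: 5.52
tcp_pos: [0.5698, -0.1437, 0.1848]
eef_rot: [-0.003, 0.707, 0.707, -0.001]
wrist_force: [0.4, -0.2, 1.3]
finger_gap: 0.0883
grip_force: 0.0
```

Call:
send_rows([
  [[0,0,0.022],[0,0,0]],
  [[0,0,0.022],[0,0,0]],
  [[0,0,0.022],[0,0,0]],
  [[0,0,0.022],[0,0,0]],
  [[0,0,0.02],[0,0,0]],
  [[0,0,0],[0,0,0]],
  [[0,0,0],[0,0,0]],
])

```text
t: 6.4
tcp_pos: [0.5727, -0.1445, 0.0807]
eef_rot: [0.001, 0.707, 0.707, 0.0]
wrist_force: [0.5, -0.8, 0.1]
finger_gap: 0.0881
grip_force: 0.0
```

Run:
```python
from h import *
c=bot.snapshot("scene"); s=bot.snapshot("top"); o=bot.observe(); print(o["tcp_pos"],o["eef_rot"],o["wrist_force"])
a=c["pixels"][200:340,290:470,::-1]; a=cv2.resize(a,None,fx=3,fy=3,interpolation=2)
b=s["pixels"][90:230,270:350,::-1]; b=cv2.resize(b,None,fx=3,fy=3,interpolation=2)
cv2.imwrite("pics/c3.png",np.hstack([a,b]))
```

```text
[ 0.57288456 -0.14461264  0.08103648] [9.78994020e-04 7.06821179e-01 7.07391392e-01 5.29964770e-04] [ 0.4465481   1.07950386 -0.29954325]
```

View pics/c3.png

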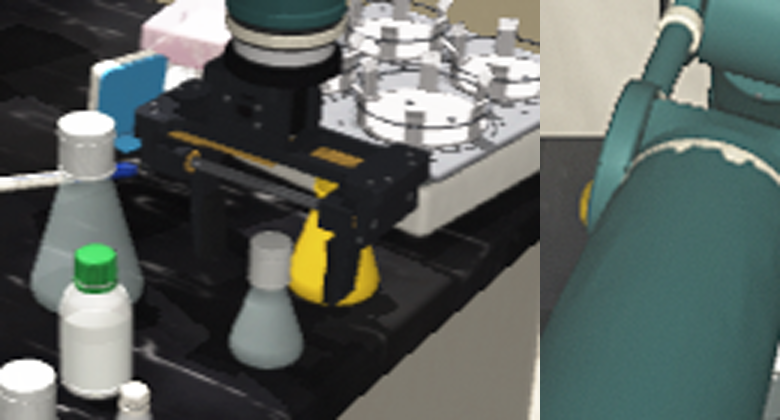

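The picture shows the small flask's cap (crop 270,260) between the two fingers (205 and 340). I check the tip position numerically.

Run:
```python
from h import *
c=bot.snapshot("scene"); p=bot.observe()["tcp_pos"]; print(p)
for dx in(-.053,.053):
  for dy in (-.009,.009):
    q=proj(c,p+[dx,dy,-.019]); print(dx,dy,q.round(1),((q-[290,200])*3).round())
```

```text
[ 0.57280434 -0.14461113  0.08097913]
-0.053 -0.009 [357.2 284.4] [202. 253.]
-0.053 0.009 [362.2 280.9] [217. 243.]
0.053 -0.009 [401.8 301.3] [335. 304.]
0.053 0.009 [406.6 297.5] [350. 292.]
```

Tips match the picture, so I lower 4 mm and grip.

Call:
send_rows([
  [[0,0,0.004],[0,0,0]],
  [[0,0,0],[0,0,0]],
])

```text
t: 6.8
tcp_pos: [0.5717, -0.1442, 0.0756]
eef_rot: [-0.0, 0.707, 0.707, -0.0]
wrist_force: [-1.1, -0.8, 0.2]
finger_gap: 0.0883
grip_force: 0.0
```

Call:
send_rows([
  [[0,0,0],[0,0,0]],
  [[0,0,0],[0,0,0]],
  [[0,0,0],[0,0,0]],
  [[0,0,0],[0,0,0]],
  [[0,0,0],[0,0,0]],
  [[0,0,0],[0,0,0]],
  [[0,0,0],[0,0,0]],
  [[0,0,0],[0,0,0]],
], fingers=1)

```text
t: 7.8
tcp_pos: [0.5719, -0.1443, 0.0757]
eef_rot: [0.0, 0.707, 0.707, 0.0]
wrist_force: [0.2, -0.8, 0.0]
finger_gap: 0.027
grip_force: 30.0
```

Call:
send_rows([
  [[0,0,-0.015],[0,0,0]],
  [[0,0,-0.03],[0,0,0]],
  [[0,0,-0.03],[0,0,0]],
  [[0,0,-0.03],[0,0,0]],
  [[0,0,-0.03],[0,0,0]],
  [[0,0,-0.03],[0,0,0]],
  [[0,0,-0.03],[0,0,0]],
  [[0,0,0],[0,0,0]],
])

```text
t: 8.8
tcp_pos: [0.5737, -0.1448, 0.2749]
eef_rot: [0.003, 0.707, 0.707, 0.002]
wrist_force: [0.2, -0.3, 0.1]
finger_gap: 0.0271
grip_force: 30.0
```

Call:
send_rows([
  [[0.02,-0.01,0],[0,0,0]],
  [[0.043,-0.0205,0],[0,0,0]],
  [[0.043,-0.0205,0],[0,0,0]],
  [[0.043,-0.0205,0],[0,0,0]],
  [[0.043,-0.0205,0],[0,0,0]],
  [[0.043,-0.0205,0],[0,0,0]],
  [[0.021,-0.0105,0],[0,0,0]],
  [[0,0,0],[0,0,0]],
])

```text
t: 9.8
tcp_pos: [0.4461, 0.1132, 0.2688]
eef_rot: [-0.001, 0.706, 0.709, -0.001]
wrist_force: [0.0, -1.4, -0.3]
finger_gap: 0.0267
grip_force: 30.0
```

Call:
send_rows([
  [[0,0,0.03],[0,0,0]],
  [[0,0,0.03],[0,0,0]],
  [[0,0,0],[0,0,0]],
  [[0,0,0],[0,0,0]],
  [[0,0,0],[0,0,0]],
])

```text
t: 10.42
tcp_pos: [0.4497, 0.1116, 0.2121]
eef_rot: [0.001, 0.707, 0.707, 0.001]
wrist_force: [0.7, 0.1, 0.3]
finger_gap: 0.0271
grip_force: 30.0
```

Run:
```python
from h import *
c=bot.snapshot("scene"); s=bot.snapshot("top"); p=bot.observe()["tcp_pos"]; print(p)
print("cap top pred",proj(c,p+[0,-.0018,.0123]).round(1),"base",proj(c,p+[0,-.0018,-.0757]).round(1),"clamp",proj(c,[.4486,.1104,.081]).round(1))
a=c["pixels"][130:270,340:500,::-1]; a=cv2.resize(a,None,fx=4,fy=4,interpolation=2)
cv2.imwrite("pics/c4.png",a)
```

```text
[0.44951716 0.11163995 0.21197623]
cap top pred [400.  167.7] base [397.8 203.3] clamp [396.3 224.5]
```

View pics/c4.png

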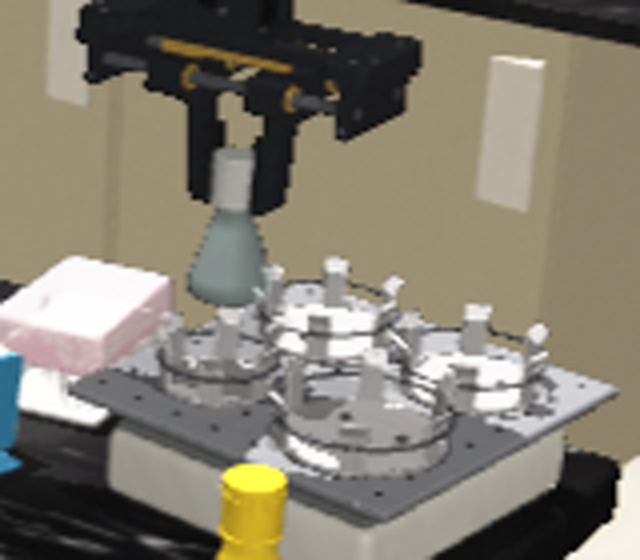

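The flask base at (397,202) is right above the small clamp at (395,225). Lowering.

Call:
send_rows([
  [[0,-0.001,0.01],[0,0,0]],
  [[0,0,0.01],[0,0,0]],
  [[0,0,0.01],[0,0,0]],
  [[0,0,0.01],[0,0,0]],
  [[0,0,0.008],[0,0,0]],
  [[0,0,0],[0,0,0]],
  [[0,0,0],[0,0,0]],
])

```text
t: 11.4
tcp_pos: [0.4479, 0.1116, 0.1629]
eef_rot: [0.0, 0.707, 0.707, 0.0]
wrist_force: [0.3, 0.4, -0.8]
finger_gap: 0.0267
grip_force: 30.0
```

Call:
send_rows([
  [[0,0,0.002],[0,0,0]],
  [[0,0,0.002],[0,0,0]],
  [[0,0,0.002],[0,0,0]],
  [[0,0,0.001],[0,0,0]],
  [[0,0,0],[0,0,0]],
  [[0,0,0],[0,0,0]],
])

```text
t: 12.15
tcp_pos: [0.4478, 0.1116, 0.1566]
eef_rot: [0.0, 0.707, 0.707, 0.0]
wrist_force: [-2.8, -0.5, 5.3]
finger_gap: 0.0271
grip_force: 30.0
```

Contact at the expected height (.1566), so I release and rise.

Call:
send_rows([
  [[0,0,0],[0,0,0]],
  [[0,0,0],[0,0,0]],
  [[0,0,0],[0,0,0]],
  [[0,0,0],[0,0,0]],
  [[0,0,0],[0,0,0]],
  [[0,0,0],[0,0,0]],
], fingers=0)

```text
t: 12.9
tcp_pos: [0.4477, 0.1116, 0.1557]
eef_rot: [-0.0, 0.707, 0.707, -0.0]
wrist_force: [-0.3, -0.2, 0.7]
finger_gap: 0.0851
grip_force: 0.0
```

Call:
send_rows([
  [[0,0,-0.01],[0,0,0]],
  [[0,0,-0.025],[0,0,0]],
  [[0,0,-0.025],[0,0,0]],
  [[0,0,-0.025],[0,0,0]],
  [[0,0,-0.025],[0,0,0]],
  [[0,0,-0.025],[0,0,0]],
  [[0,0,-0.025],[0,0,0]],
  [[0,0,0],[0,0,0]],
])

```text
t: 13.9
tcp_pos: [0.4491, 0.1119, 0.3187]
eef_rot: [0.002, 0.707, 0.707, 0.002]
wrist_force: [0.7, 0.2, 0.4]
finger_gap: 0.0883
grip_force: 0.0
```

Call:
send_rows([
  [[-0.02,0.005,0],[0,0,0]],
  [[-0.045,0.011,0],[0,0,0]],
  [[-0.045,0.011,0],[0,0,0]],
  [[-0.045,0.011,0],[0,0,0]],
  [[-0.045,0.011,0],[0,0,0]],
  [[-0.045,0.011,0],[0,0,0]],
  [[-0.045,0.011,0],[0,0,0]],
  [[-0.045,0.011,0],[0,0,0]],
])

```text
t: 14.9
tcp_pos: [0.5296, -0.2247, 0.3143]
eef_rot: [-0.001, 0.707, 0.707, -0.0]
wrist_force: [0.4, -0.1, -0.3]
finger_gap: 0.0883
grip_force: 0.0
```

Call:
send_rows([
  [[-0.045,0.01,0],[0,0,0]],
  [[-0.045,0.01,0],[0,0,0]],
  [[-0.045,0.01,0],[0,0,0]],
  [[-0.036,0.008,0],[0,0,0]],
  [[0,0,0.03],[0,0,0]],
  [[0,0,0.03],[0,0,0]],
  [[0,0,0.03],[0,0,0]],
  [[0,0,0.03],[0,0,0]],
])

```text
t: 15.9
tcp_pos: [0.5673, -0.3938, 0.193]
eef_rot: [-0.001, 0.707, 0.707, -0.0]
wrist_force: [-0.1, -0.4, -0.2]
finger_gap: 0.0882
grip_force: 0.0
```

Call:
send_rows([
  [[0,0,0.02],[0,0,0]],
  [[0,0,0],[0,0,0]],
  [[0,0,0],[0,0,0]],
  [[0,0,0],[0,0,0]],
])

```text
t: 16.4
tcp_pos: [0.569, -0.3949, 0.1776]
eef_rot: [0.002, 0.707, 0.707, 0.0]
wrist_force: [-0.6, -0.4, 0.0]
finger_gap: 0.0881
grip_force: 0.0
```

Run:
```python
from h import *
s=bot.snapshot("top"); c=bot.snapshot("scene"); p=bot.observe()["tcp_pos"]; print(p)
for n in("flask_small","flask_medium_1"): print([(d["uv"],round(d["score"],2)) for d in bot.mark_of("scene",n)])
print("S base pred",proj(c,[.4486,.1104,.081]).round(1),"tips",[proj(c,p+[dx,0,-.019]).round(1) for dx in(-.053,.053)])
b,st=blob(s["pixels"],proj(s,[.4486,.1104,.169]),10); print("S cap",atz(s,b,.169),st)
a=c["pixels"][150:390,240:450,::-1]; cv2.imwrite("pics/c5.png",cv2.resize(a,None,fx=2.5,fy=2.5,interpolation=2))
```

```text
[ 0.56874859 -0.3948076   0.17731367]
[]
[([398.5, 296.1], 0.92), ([261.0, 332.3], 0.78), ([302.2, 375.3], 0.57)]
S base pred [396.3 224.5] tips [array([275.5, 290.8]), array([324.8, 311.6])]
S cap [0.44655371 0.11187063 0.169     ] [215 186  14  15 153]
```

View pics/c5.png

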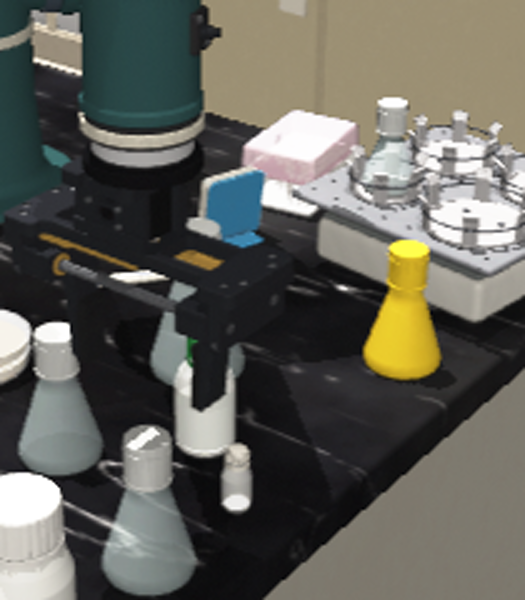

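The small flask stands upright in its clamp (crop 392,150). The fingers are above medium A (crop 148,460), so I descend.

Call:
send_rows([
  [[0,0,0.02],[0,0,0]],
  [[0,0,0.02],[0,0,0]],
  [[0,0,0.02],[0,0,0]],
  [[0,0,0.02],[0,0,0]],
  [[0,0,0],[0,0,0]],
  [[0,0,0],[0,0,0]],
])

```text
t: 17.35
tcp_pos: [0.5683, -0.3945, 0.0958]
eef_rot: [0.0, 0.707, 0.707, 0.0]
wrist_force: [1.0, -0.4, 0.0]
finger_gap: 0.0882
grip_force: 0.0
```

Call:
send_rows([
  [[0,0,0],[0,0,0]],
  [[0,0,0],[0,0,0]],
  [[0,0,0],[0,0,0]],
  [[0,0,0],[0,0,0]],
  [[0,0,0],[0,0,0]],
  [[0,0,0],[0,0,0]],
  [[0,0,0],[0,0,0]],
  [[0,0,0],[0,0,0]],
], fingers=1)

```text
t: 18.35
tcp_pos: [0.5681, -0.3943, 0.0957]
eef_rot: [0.0, 0.707, 0.707, 0.0]
wrist_force: [1.2, 0.2, -0.6]
finger_gap: 0.0323
grip_force: 30.0
```

Call:
send_rows([
  [[0,0,-0.015],[0,0,0]],
  [[0,0,-0.03],[0,0,0]],
  [[0,0,-0.03],[0,0,0]],
  [[0,0,-0.03],[0,0,0]],
  [[0,0,-0.03],[0,0,0]],
  [[0,0,-0.03],[0,0,0]],
  [[0,0,-0.03],[0,0,0]],
  [[0,0,-0.02],[0,0,0]],
])

```text
t: 19.35
tcp_pos: [0.5684, -0.3946, 0.3136]
eef_rot: [0.001, 0.707, 0.707, 0.0]
wrist_force: [-0.1, -0.7, -1.0]
finger_gap: 0.0326
grip_force: 30.0
```

Call:
send_rows([
  [[0.02,0,0],[0,0,0]],
  [[0.04,0,0],[0,0,0]],
  [[0.045,0,0],[0,0,0]],
  [[0.045,0,0],[0,0,0]],
  [[0.045,0,0],[0,0,0]],
  [[0.045,0,0],[0,0,0]],
  [[0.045,0,0],[0,0,0]],
  [[0.045,0,0],[0,0,0]],
])

```text
t: 20.35
tcp_pos: [0.5662, -0.0616, 0.3087]
eef_rot: [-0.001, 0.707, 0.708, -0.001]
wrist_force: [0.3, 0.0, -0.8]
finger_gap: 0.0323
grip_force: 30.0
```

Call:
send_rows([
  [[0.045,0,0],[0,0,0]],
  [[0.045,0,0],[0,0,0]],
  [[0.045,0,0],[0,0,0]],
  [[0.045,0,0],[0,0,0]],
  [[0.045,0,0],[0,0,0]],
  [[0.025,0,0],[0,0,0]],
  [[0.0157,0,0],[0,0,0]],
  [[0,0,0.02],[0,0,0]],
])

```text
t: 21.35
tcp_pos: [0.5678, 0.2026, 0.291]
eef_rot: [0.001, 0.706, 0.708, 0.001]
wrist_force: [-0.3, 0.4, -0.7]
finger_gap: 0.0324
grip_force: 30.0
```

Call:
send_rows([
  [[0,0,0.02],[0,0,0]],
  [[0,0,0.02],[0,0,0]],
  [[0,0,0.02],[0,0,0]],
  [[0,0,0],[0,0,0]],
  [[0,0,0],[0,0,0]],
  [[0,0,0],[0,0,0]],
])

```text
t: 22.1
tcp_pos: [0.5684, 0.2016, 0.232]
eef_rot: [0.001, 0.707, 0.707, 0.001]
wrist_force: [0.3, 0.1, -0.8]
finger_gap: 0.0326
grip_force: 30.0
```

Call:
send_rows([
  [[0,0,0.01],[0,0,0]],
  [[0,0,0.01],[0,0,0]],
  [[0,0,0.01],[0,0,0]],
  [[0,0,0.01],[0,0,0]],
  [[0,0,0.008],[0,0,0]],
  [[0,0,0],[0,0,0]],
  [[0,0,0],[0,0,0]],
])

```text
t: 22.98
tcp_pos: [0.5678, 0.2015, 0.183]
eef_rot: [0.0, 0.707, 0.707, 0.0]
wrist_force: [0.9, -0.2, -1.1]
finger_gap: 0.0322
grip_force: 30.0
```

Call:
send_rows([
  [[0,0,0.002],[0,0,0]],
  [[0,0,0.002],[0,0,0]],
  [[0,0,0.002],[0,0,0]],
  [[0,0,0.001],[0,0,0]],
  [[0,0,0],[0,0,0]],
  [[0,0,0],[0,0,0]],
])

```text
t: 23.72
tcp_pos: [0.5677, 0.2014, 0.1766]
eef_rot: [0.0, 0.707, 0.707, 0.0]
wrist_force: [-2.5, -0.4, 4.9]
finger_gap: 0.0322
grip_force: 30.0
```

Call:
send_rows([
  [[0,0,0],[0,0,0]],
  [[0,0,0],[0,0,0]],
  [[0,0,0],[0,0,0]],
  [[0,0,0],[0,0,0]],
  [[0,0,0],[0,0,0]],
  [[0,0,0],[0,0,0]],
], fingers=0)

```text
t: 24.48
tcp_pos: [0.5676, 0.2014, 0.1757]
eef_rot: [-0.0, 0.707, 0.707, -0.0]
wrist_force: [-0.6, 0.6, 0.7]
finger_gap: 0.0876
grip_force: 0.0
```

Call:
send_rows([
  [[0,0,-0.01],[0,0,0]],
  [[0,0,-0.02],[0,0,0]],
  [[0,0,-0.025],[0,0,0]],
  [[0,0,-0.025],[0,0,0]],
  [[0,0,-0.025],[0,0,0]],
  [[0,0,-0.025],[0,0,0]],
  [[0,0,-0.01],[0,0,0]],
  [[-0.02,-0.006,0],[0,0,0]],
])

```text
t: 25.48
tcp_pos: [0.5621, 0.1816, 0.3172]
eef_rot: [0.001, 0.706, 0.708, 0.001]
wrist_force: [1.7, -1.0, -0.6]
finger_gap: 0.0877
grip_force: 0.0
```

Call:
send_rows([
  [[-0.043,-0.012,0],[0,0,0]],
  [[-0.043,-0.012,0],[0,0,0]],
  [[-0.043,-0.012,0],[0,0,0]],
  [[-0.043,-0.012,0],[0,0,0]],
  [[-0.043,-0.012,0],[0,0,0]],
  [[-0.043,-0.012,0],[0,0,0]],
  [[-0.043,-0.012,0],[0,0,0]],
  [[-0.043,-0.012,0],[0,0,0]],
])

```text
t: 26.48
tcp_pos: [0.4636, -0.1644, 0.3143]
eef_rot: [-0.001, 0.707, 0.707, -0.001]
wrist_force: [0.2, -0.5, -0.1]
finger_gap: 0.0886
grip_force: 0.0
```

Call:
send_rows([
  [[-0.043,-0.012,0],[0,0,0]],
  [[-0.043,-0.011,0],[0,0,0]],
  [[-0.043,-0.011,0],[0,0,0]],
  [[-0.036,-0.009,0],[0,0,0]],
  [[0,0,0.02],[0,0,0]],
  [[0,0,0.03],[0,0,0]],
  [[0,0,0],[0,0,0]],
  [[0,0,0],[0,0,0]],
])

```text
t: 27.48
tcp_pos: [0.4228, -0.327, 0.2655]
eef_rot: [-0.0, 0.707, 0.708, -0.0]
wrist_force: [-0.6, -0.2, 0.4]
finger_gap: 0.0883
grip_force: 0.0
```

Call:
send_rows([
  [[0,0,0.025],[0,0,0]],
  [[0,0,0.025],[0,0,0]],
  [[0,0,0.025],[0,0,0]],
  [[0,0,0.025],[0,0,0]],
  [[0,0,0],[0,0,0]],
  [[0,0,0],[0,0,0]],
])

```text
t: 28.22
tcp_pos: [0.424, -0.3282, 0.1674]
eef_rot: [0.001, 0.707, 0.708, 0.0]
wrist_force: [0.8, -0.7, -0.2]
finger_gap: 0.0881
grip_force: 0.0
```

Run:
```python
from h import *
s=bot.snapshot("top"); c=bot.snapshot("scene"); p=bot.observe()["tcp_pos"]; print(p)
print("tips",[proj(c,p+[dx,0,-.019]).round(1) for dx in(-.053,.053)])
b,st=blob(s["pixels"],proj(s,[.568,.2014,.193]),12); print("M cap",atz(s,b,.193),st)
cv2.imwrite("pics/c6.png",cv2.resize(c["pixels"][150:390,200:510,::-1],None,fx=2.5,fy=2.5,interpolation=2))
```

```text
[ 0.42409992 -0.32845506  0.16770122]
tips [array([242.2, 257.2]), array([284.1, 273.9])]
M cap [0.56807904 0.201431   0.193     ] [169 125  18  19 206]
```

View pics/c6.png

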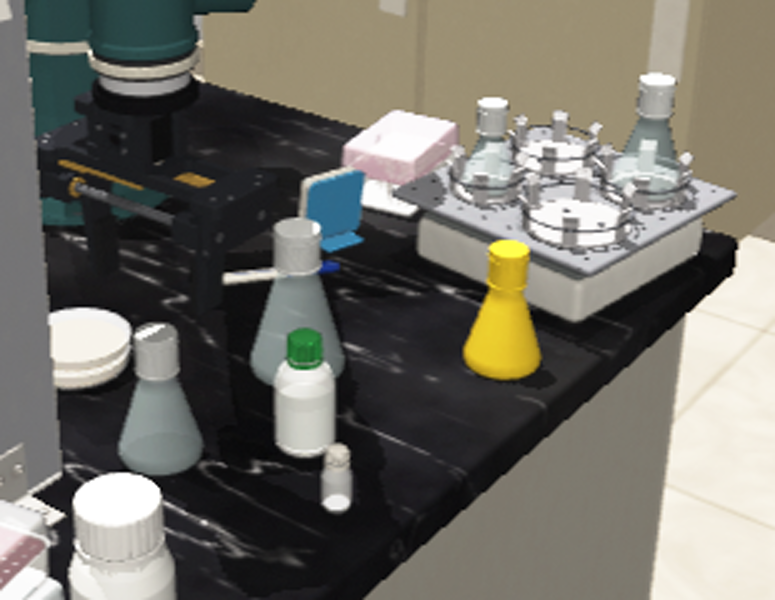

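Medium A is seated upright (crop 650,130). The gripper is above medium B (crop 157,400) and clear of the panel, so I descend and grip.

Call:
send_rows([
  [[0,0,0.02],[0,0,0]],
  [[0,0,0.02],[0,0,0]],
  [[0,0,0.02],[0,0,0]],
  [[0,-0.001,0.011],[0,0,0]],
  [[0,0,0],[0,0,0]],
  [[0,0,0],[0,0,0]],
])

```text
t: 29.08
tcp_pos: [0.4226, -0.3283, 0.0958]
eef_rot: [0.001, 0.707, 0.707, 0.0]
wrist_force: [-0.3, 0.0, 0.9]
finger_gap: 0.0878
grip_force: 0.0
```

Call:
send_rows([
  [[0,0,0],[0,0,0]],
  [[0,0,0],[0,0,0]],
  [[0,0,0],[0,0,0]],
  [[0,0,0],[0,0,0]],
  [[0,0,0],[0,0,0]],
  [[0,0,0],[0,0,0]],
  [[0,0,0],[0,0,0]],
  [[0,0,0],[0,0,0]],
], fingers=1)

```text
t: 30.08
tcp_pos: [0.4221, -0.3277, 0.0947]
eef_rot: [0.0, 0.707, 0.707, 0.0]
wrist_force: [0.7, -0.4, -0.4]
finger_gap: 0.0321
grip_force: 30.0
```

Call:
send_rows([
  [[0,0,-0.015],[0,0,0]],
  [[0,0,-0.03],[0,0,0]],
  [[0,0,-0.03],[0,0,0]],
  [[0,0,-0.03],[0,0,0]],
  [[0,0,-0.03],[0,0,0]],
  [[0,0,-0.03],[0,0,0]],
  [[0,0,-0.03],[0,0,0]],
  [[0,0,-0.03],[0,0,0]],
])

```text
t: 31.08
tcp_pos: [0.4218, -0.3276, 0.3218]
eef_rot: [0.0, 0.707, 0.707, 0.0]
wrist_force: [0.2, 0.5, -1.0]
finger_gap: 0.0323
grip_force: 30.0
```

Call:
send_rows([
  [[0.02,0.0015,0],[0,0,0]],
  [[0.042,0.003,0],[0,0,0]],
  [[0.042,0.003,0],[0,0,0]],
  [[0.042,0.003,0],[0,0,0]],
  [[0.042,0.003,0],[0,0,0]],
  [[0.042,0.003,0],[0,0,0]],
  [[0.042,0.003,0],[0,0,0]],
  [[0.042,0.003,0],[0,0,0]],
])

```text
t: 32.08
tcp_pos: [0.4426, -0.0113, 0.3181]
eef_rot: [-0.001, 0.707, 0.708, -0.001]
wrist_force: [0.3, 0.1, -1.3]
finger_gap: 0.0322
grip_force: 30.0
```

Call:
send_rows([
  [[0.042,0.003,0],[0,0,0]],
  [[0.042,0.003,0],[0,0,0]],
  [[0.042,0.003,0],[0,0,0]],
  [[0.042,0.003,0],[0,0,0]],
  [[0.042,0.003,0],[0,0,0]],
  [[0.0195,0.0029,0],[0,0,0]],
  [[0,0,0],[0,0,0]],
  [[0,0,0.02],[0,0,0]],
])

```text
t: 33.08
tcp_pos: [0.4626, 0.2154, 0.3004]
eef_rot: [0.001, 0.707, 0.707, 0.001]
wrist_force: [-0.3, -0.2, -0.5]
finger_gap: 0.0322
grip_force: 30.0
```

Call:
send_rows([
  [[0,0,0.02],[0,0,0]],
  [[0,0,0.02],[0,0,0]],
  [[0,0,0.02],[0,0,0]],
  [[0,0,0],[0,0,0]],
  [[0,0,0],[0,0,0]],
  [[0,0,0],[0,0,0]],
])

```text
t: 33.83
tcp_pos: [0.4626, 0.2158, 0.2406]
eef_rot: [0.0, 0.707, 0.707, 0.001]
wrist_force: [0.5, 0.5, -1.4]
finger_gap: 0.0323
grip_force: 30.0
```

Call:
send_rows([
  [[0,0,0.015],[0,0,0]],
  [[0,0,0.015],[0,0,0]],
  [[0,0,0.01],[0,0,0]],
  [[0,0,0.01],[0,0,0]],
  [[0,0,0.008],[0,0,0]],
  [[0,0,0],[0,0,0]],
  [[0,0,0],[0,0,0]],
])

```text
t: 34.7
tcp_pos: [0.4623, 0.2159, 0.1821]
eef_rot: [0.0, 0.707, 0.707, 0.0]
wrist_force: [0.5, -0.8, 0.1]
finger_gap: 0.0321
grip_force: 30.0
```

Call:
send_rows([
  [[0,0,0.002],[0,0,0]],
  [[0,0,0.002],[0,0,0]],
  [[0,0,0.002],[0,0,0]],
  [[0,0,0.001],[0,0,0]],
  [[0,0,0],[0,0,0]],
  [[0,0,0],[0,0,0]],
])

```text
t: 35.45
tcp_pos: [0.4624, 0.2159, 0.1755]
eef_rot: [0.0, 0.707, 0.707, 0.0]
wrist_force: [-1.4, -0.3, 5.3]
finger_gap: 0.0322
grip_force: 30.0
```

Call:
send_rows([
  [[0,0,0],[0,0,0]],
  [[0,0,0],[0,0,0]],
  [[0,0,0],[0,0,0]],
  [[0,0,0],[0,0,0]],
  [[0,0,0],[0,0,0]],
  [[0,0,0],[0,0,0]],
], fingers=0)

```text
t: 36.2
tcp_pos: [0.462, 0.2158, 0.1747]
eef_rot: [0.0, 0.707, 0.707, -0.0]
wrist_force: [0.7, -0.9, -0.7]
finger_gap: 0.0879
grip_force: 0.0
```

Call:
send_rows([
  [[0,0,-0.01],[0,0,0]],
  [[0,0,-0.02],[0,0,0]],
  [[0,0,-0.025],[0,0,0]],
  [[0,0,-0.025],[0,0,0]],
  [[0,0,-0.025],[0,0,0]],
  [[0,0,-0.025],[0,0,0]],
  [[0,0,-0.01],[0,0,0]],
  [[-0.02,-0.002,0],[0,0,0]],
])

```text
t: 37.2
tcp_pos: [0.4603, 0.1959, 0.3155]
eef_rot: [0.0, 0.706, 0.708, 0.001]
wrist_force: [-0.2, -0.5, -1.1]
finger_gap: 0.0883
grip_force: 0.0
```

Call:
send_rows([
  [[-0.044,-0.004,0],[0,0,0]],
  [[-0.044,-0.004,0],[0,0,0]],
  [[-0.044,-0.004,0],[0,0,0]],
  [[-0.044,-0.004,0],[0,0,0]],
  [[-0.044,-0.004,0],[0,0,0]],
  [[-0.044,-0.004,0],[0,0,0]],
  [[-0.044,-0.004,0],[0,0,0]],
  [[-0.044,-0.004,0],[0,0,0]],
])

```text
t: 38.2
tcp_pos: [0.4263, -0.1581, 0.3132]
eef_rot: [-0.001, 0.707, 0.707, -0.001]
wrist_force: [0.1, -0.7, 0.0]
finger_gap: 0.0881
grip_force: 0.0
```

Call:
send_rows([
  [[-0.002,-0.002,0.02],[0,0,0]],
  [[0,0,0.03],[0,0,0]],
  [[0,0,0.03],[0,0,0]],
  [[0,0,0.03],[0,0,0]],
  [[0,0,0],[0,0,0]],
  [[0,0,0],[0,0,0]],
])

```text
t: 38.95
tcp_pos: [0.4259, -0.1586, 0.205]
eef_rot: [-0.0, 0.707, 0.707, -0.0]
wrist_force: [-0.2, 0.4, 1.2]
finger_gap: 0.0884
grip_force: 0.0
```

Run:
```python
from h import *
s=bot.snapshot("top"); c=bot.snapshot("scene"); p=bot.observe()["tcp_pos"]; print(p)
b,st=blob(s["pixels"],proj(s,[.4626,.2158,.193]),12); print("M2 cap",atz(s,b,.193),st)
cv2.imwrite("pics/c7.png",cv2.resize(c["pixels"][150:390,200:510,::-1],None,fx=2.5,fy=2.5,interpolation=2))
```

```text
[ 0.42693434 -0.15880097  0.20613192]
M2 cap [0.46259174 0.21589176 0.193     ] [162 174  16  20 209]
```

View pics/c7.png

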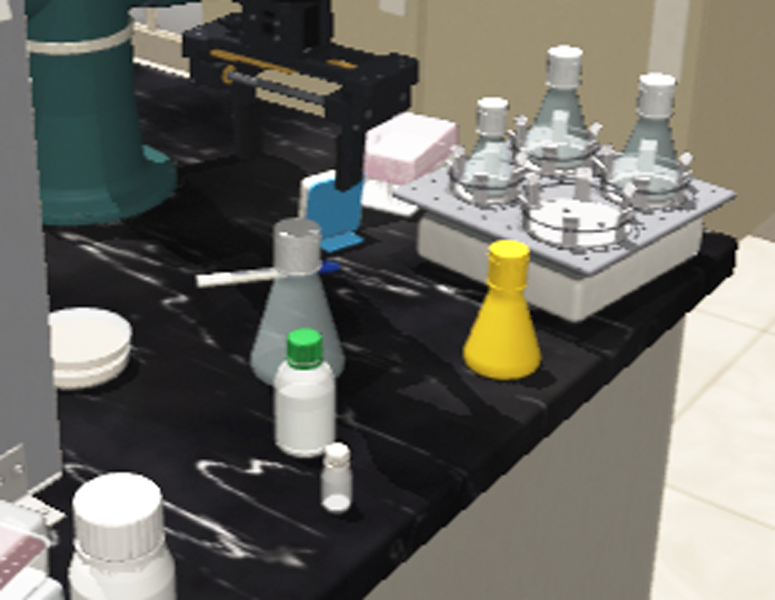

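Both mediums and the small flask stand seated. The large flask (crop 298,300) is below the gripper, so I descend and grip.

Call:
send_rows([
  [[0.001,0,0.02],[0,0,0]],
  [[0,0,0.02],[0,0,0]],
  [[0,0,0.02],[0,0,0]],
  [[0,0,0.015],[0,0,0]],
  [[0,0,0.01],[0,0,0]],
  [[0,0,0],[0,0,0]],
  [[0,0,0],[0,0,0]],
])

```text
t: 39.92
tcp_pos: [0.4268, -0.1575, 0.1203]
eef_rot: [0.001, 0.707, 0.707, 0.0]
wrist_force: [-0.3, -0.7, 0.0]
finger_gap: 0.0881
grip_force: 0.0
```

Call:
send_rows([
  [[0,0,0],[0,0,0]],
  [[0,0,0],[0,0,0]],
  [[0,0,0],[0,0,0]],
  [[0,0,0],[0,0,0]],
  [[0,0,0],[0,0,0]],
  [[0,0,0],[0,0,0]],
  [[0,0,0],[0,0,0]],
  [[0,0,0],[0,0,0]],
], fingers=1)

```text
t: 40.92
tcp_pos: [0.4262, -0.1572, 0.1197]
eef_rot: [-0.0, 0.707, 0.707, -0.0]
wrist_force: [-0.1, 0.4, -0.5]
finger_gap: 0.0383
grip_force: 30.0
```

Call:
send_rows([
  [[0,0,-0.015],[0,0,0]],
  [[0,0,-0.03],[0,0,0]],
  [[0,0,-0.03],[0,0,0]],
  [[0,0,-0.03],[0,0,0]],
  [[0,0,-0.03],[0,0,0]],
  [[0,0,-0.03],[0,0,0]],
  [[0,0,-0.03],[0,0,0]],
  [[0,0,-0.02],[0,0,0]],
])

```text
t: 41.92
tcp_pos: [0.4265, -0.1573, 0.3371]
eef_rot: [0.001, 0.707, 0.707, 0.0]
wrist_force: [0.2, -0.1, -1.5]
finger_gap: 0.038
grip_force: 30.0
```

Call:
send_rows([
  [[0.02,0.01,0],[0,0,0]],
  [[0.04,0.02,0],[0,0,0]],
  [[0.04,0.02,0],[0,0,0]],
  [[0.04,0.02,0],[0,0,0]],
  [[0.04,0.02,0],[0,0,0]],
  [[0.04,0.02,0],[0,0,0]],
  [[0.0335,0.017,0],[0,0,0]],
  [[0,0,0],[0,0,0]],
])

```text
t: 42.92
tcp_pos: [0.5534, 0.0985, 0.3342]
eef_rot: [-0.001, 0.706, 0.709, -0.0]
wrist_force: [-1.0, -1.2, -1.6]
finger_gap: 0.0383
grip_force: 30.0
```

Call:
send_rows([
  [[0,0,0.02],[0,0,0]],
  [[0,0,0.02],[0,0,0]],
  [[0,0,0.02],[0,0,0]],
  [[0,0,0.01],[0,0,0]],
  [[0,0,0],[0,0,0]],
  [[0,0,0],[0,0,0]],
  [[0,0,0],[0,0,0]],
])

```text
t: 43.8
tcp_pos: [0.5537, 0.0965, 0.2658]
eef_rot: [0.001, 0.707, 0.707, 0.001]
wrist_force: [0.6, -0.8, -1.0]
finger_gap: 0.0384
grip_force: 30.0
```

Down .065 to the seat at .2007.

Call:
send_rows([
  [[0,0,0.015],[0,0,0]],
  [[0,0,0.015],[0,0,0]],
  [[0,0,0.01],[0,0,0]],
  [[0,0,0.01],[0,0,0]],
  [[0,0,0.008],[0,0,0]],
  [[0,0,0],[0,0,0]],
  [[0,0,0],[0,0,0]],
])

```text
t: 44.68
tcp_pos: [0.5534, 0.0964, 0.2071]
eef_rot: [0.0, 0.707, 0.707, 0.0]
wrist_force: [0.4, 0.4, -0.9]
finger_gap: 0.038
grip_force: 30.0
```

Call:
send_rows([
  [[0,0,0.002],[0,0,0]],
  [[0,0,0.002],[0,0,0]],
  [[0,0,0.002],[0,0,0]],
  [[0,0,0.001],[0,0,0]],
  [[0,0,0],[0,0,0]],
  [[0,0,0],[0,0,0]],
])

```text
t: 45.42
tcp_pos: [0.5532, 0.0964, 0.2007]
eef_rot: [0.0, 0.707, 0.707, 0.0]
wrist_force: [-3.0, 0.4, 5.4]
finger_gap: 0.0382
grip_force: 30.0
```

Call:
send_rows([
  [[0,0,0],[0,0,0]],
  [[0,0,0],[0,0,0]],
  [[0,0,0],[0,0,0]],
  [[0,0,0],[0,0,0]],
  [[0,0,0],[0,0,0]],
  [[0,0,0],[0,0,0]],
], fingers=0)

```text
t: 46.18
tcp_pos: [0.5531, 0.0964, 0.1997]
eef_rot: [0.0, 0.707, 0.707, 0.0]
wrist_force: [-0.2, -0.2, -0.0]
finger_gap: 0.0885
grip_force: 0.0
```

Call:
send_rows([
  [[0,0,-0.01],[0,0,0]],
  [[0,0,-0.02],[0,0,0]],
  [[0,0,-0.025],[0,0,0]],
  [[0,0,-0.025],[0,0,0]],
  [[0,0,-0.025],[0,0,0]],
  [[0,0,-0.025],[0,0,0]],
  [[-0.02,0,0],[0,0,0]],
  [[-0.04,0,0],[0,0,0]],
])

```text
t: 47.18
tcp_pos: [0.5531, 0.0357, 0.3301]
eef_rot: [0.0, 0.706, 0.708, 0.0]
wrist_force: [0.1, -0.5, -0.3]
finger_gap: 0.0881
grip_force: 0.0
```

Call:
send_rows([
  [[-0.04,0,0],[0,0,0]],
  [[-0.04,0,0],[0,0,0]],
  [[-0.04,0,0],[0,0,0]],
  [[-0.04,0,0],[0,0,0]],
  [[-0.03,0,0],[0,0,0]],
  [[0,0,0],[0,0,0]],
  [[0,0,0],[0,0,0]],
  [[0,0,0],[0,0,0]],
])

```text
t: 48.18
tcp_pos: [0.5531, -0.1529, 0.3295]
eef_rot: [-0.0, 0.706, 0.708, 0.0]
wrist_force: [0.8, -0.1, 0.9]
finger_gap: 0.0885
grip_force: 0.0
```

Run:
```python
from h import *
s=bot.snapshot("top"); c=bot.snapshot("scene")
for n,P in dict(L=(.5536,.0959,.217),S=(.4486,.1104,.169),M1=(.568,.2014,.193),M2=(.4626,.2158,.193)).items():
    b,st=blob(s["pixels"],proj(s,P),12); print(n,(atz(s,b,P[2])-P).round(4),st[2:5])
a=cv2.resize(c["pixels"][150:390,220:510,::-1],None,fx=1.6,fy=1.6,interpolation=2)
b=cv2.resize(s["pixels"][110:230,140:290,::-1],None,fx=2,fy=3.2,interpolation=2)
cv2.imwrite("pics/c8.png",np.hstack([a,b]))
```

```text
L [-0.0001  0.0012  0.    ] [ 23  21 304]
S [-0.002   0.0033  0.    ] [ 18  18 176]
M1 [0.001  0.0003 0.    ] [ 18  22 215]
M2 [-0.      0.0001  0.    ] [ 16  20 209]
```

View pics/c8.png

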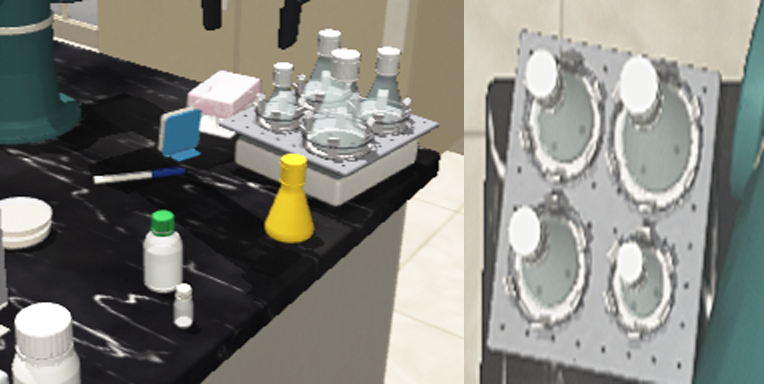

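All four flasks sit upright and centred in their clamps, within about 4 mm. The bottle and vial are where they were, and the gripper is clear.

```bash
python3 -c "
from bench import bot
print(bot.job_done())"
```

```text
the job is handed in; nothing more can be done
None
```

All four flasks are seated upright and released in the clamps of their own size, with the dropper bottle and vial left where they were; the job was handed in at about 48 s of robot time, and the hand-in returned no verdict.

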